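# Slide a parts bin under a drop catch

### The job

Slide the blue bin of grinding discs along the bench into the rack lane, end first, so that its own leading edge lifts the yellow drop catch, and keep pushing gently against the sprung rubber buffer until the catch falls fully down behind the bin; then let go, leaving the bin flat on the bench and trapped between catch and buffer. The catch and buffer are clamped at a different depth each time, so feel for them and do not ram the bin against the end of the buffer's travel. Touch only the bin, never the rack or its catch, and leave the other things standing where they are.

Things in the scene. Friction and masses are not known exactly. Their poses are not given: they have to be found in the camera images.
- bin: Open blue plastic bin with grinding discs fixed inside: 120 (x) by 100 (y) by 60 mm high, 4 mm walls, 0.35 to 0.65 kg. Origin: centre of underside, z up. Symmetric: either 100 mm wide end may go first.
- tab (a point): Middle of the bin's blue upright grip tab, 82 mm above the bin's underside, on its centre. Tab 14 mm thick (bin x), 50 mm wide (bin y), free for fingers from 62 to 102 mm height.
- rack: Dark steel lane, bolted down. Origin: lane mouth, midway between rails, bench level; x runs into the lane (push direction), z up. Rails 30 mm high, 106 mm apart inside, x = 0 to 275 mm; flared lead-ins x = -40 to 0 mm, out to y = +-80 mm. The bin slides on the bench. Robot must not touch it or what it carries; the bin may press it with at most 20 N.
- lane_end (a point): Bench level point on the lane's centre line, rack x = 275 mm. Across the rails a grey carriage, under 70 mm high, bears catch and buffer, clamped at a depth d of 0 to 45 mm that is not reported. The bin's front end lifts the catch at x = 20 mm + d, meets the buffer at 165 + d; the catch falls behind the bin at about 172 + d; buffer bottoms at 179 + d.
- catch (a joint): Angle (rad) of the yellow gravity catch, an arm beside the +y rail, hinged at its far end. 0 = down, about 0.16 riding on the bin's rim (top then under 110 mm), 0 again once fallen behind the bin. Nose spans y = 31 to 73 mm, bottom 42 mm high when down, ramped to the mouth, upright back face at rack x = 50 mm + d. Lifting takes a 2 to 5 N push.
- buffer (a joint): How far (m) the black rubber buffer pad at the lane's end is pressed in: 0 = free, 0.014 = hard against its end. Spring: 2 N at the start plus 0.5 N per mm (9 N at the end). About 0.005 when the bin rests back against the fallen catch.
- carton: Bystander: open cardboard carton of nails, 100 by 80 by 65 mm high, loose. Origin: centre of the underside.
- can: Bystander: metal can with a green band, 80 mm across, 110 mm high, loose. Origin: centre of the underside.
- jar: Bystander: clear jar with a white cap, 68 mm across, 90 mm high, loose. Origin: centre of the underside.

How it is judged:
On the way, in this order (a step that is already met when the one before it is completed fails the run):
1. the bin's front end stands square in the lane mouth, flat on the bench, with the catch still down (y of bin in the frame of rack between -0.007 and 0.007 m and angle between the x axis of bin and the x axis of rack, either way round below 0.08 rad and angle between bin's own z axis and vertical below 0.06 rad and height (world z) of bin below 0.008 m and x of bin in the frame of rack between -0.078 and -0.02 m and value of joint catch below 0.03 rad), for 0.1 s.
2. the bin, sliding flat on the bench, has lifted the catch (y of bin in the frame of rack between -0.007 and 0.007 m and angle between the x axis of bin and the x axis of rack, either way round below 0.08 rad and angle between bin's own z axis and vertical below 0.06 rad and height (world z) of bin below 0.008 m and x of bin in the frame of rack below 0.08 m and value of joint catch above 0.1 rad and contact force between bin and rack above 0.1 N), for 0.2 s.
At the end, for the whole second after the job is handed in: The bin lies flat (within 8 mm of the bench, 0.06 rad of level) and square in the lane (7 mm, 0.08 rad), released and still, the catch fully down (under 0.03 rad) behind it, and the buffer still pressed in by more than 2 mm (y of bin in the frame of rack between -0.007 and 0.007 m and angle between the x axis of bin and the x axis of rack, either way round below 0.08 rad and angle between bin's own z axis and vertical below 0.06 rad and height (world z) of bin below 0.008 m and x of bin in the frame of rack above 0.1 m and value of joint catch below 0.03 rad and value of joint buffer above 0.002 m and linear speed of bin below 0.01 m/s and contact force between the fingers and bin below 0.05 N); the robot touches nothing.
It fails at once if the bin presses the rack, its catch or its buffer with more than 20 N (contact force between bin and rack above 20 N).
It fails at once if the robot touches the rack, its carriage or its catch (contact force between any of the fingers, the arm and rack above 0.5 N).
It fails at once if the carton is pushed more than 20 mm or tipped (distance of carton from where it was at the start of the episode above 0.02 m or angle between carton's own z axis and vertical above 0.3 rad).
It fails at once if the can is pushed more than 20 mm or tipped (distance of can from where it was at the start of the episode above 0.02 m or angle between can's own z axis and vertical above 0.3 rad).
It fails at once if the jar is pushed more than 20 mm or tipped (distance of jar from where it was at the start of the episode above 0.02 m or angle between jar's own z axis and vertical above 0.3 rad).
It also fails if it takes over 61 s, if anything falls off the work surface, if the arm or the gripper's body presses on something with over 40 N, if the wrist force passes 120 N, or if a joint passes its speed limit or range.

### The arm

A 6-joint arm with a two-finger parallel gripper is mounted at the origin on the work surface. World frame = base frame: x ahead of the robot, y to its left, z up, the work surface at z = 0. Lengths are in m, angles in rad, forces in N, time in s.
With the tool pointing down it reaches from about 0.25 to 0.775 m from the base axis. Payload 4 kg.
Tool frame: the origin (TCP) lies midway between the tips of the shut fingers; the grasp point (between the pads) lies 19 mm behind it; z points along the fingers, y is the direction in which the jaws open and shut (so a half turn about z gives the same grasp; the last joint's range is limited). The gripper opens to 94 mm and grips with 3 to 60 N. Pads are 16 mm wide; open, the fingers measure 119 mm over their backs; the gripper's body (75 mm by 177 mm) begins 78 mm behind the grasp point.
Start: joints at [-1.424, 0.087, 1.371, -0, 1.684, -0.103], TCP at [0.136, -0.533, 0.168] pointing down, gripper open.
Joint ranges: [-3.1, 3.1], [-0.76, 2.03], [0.27, 2.55], [-1.08, 4.22], [0.17, 2.65], [-2.57, 2.57]. Speed limits (rad/s): [2.79, 2.79, 3.14, 3.14, 3.14, 3.14].

### API

Orientations are given as [roll, pitch, yaw] about the fixed x, y, z axes, in that order (R = Rz(yaw) Ry(pitch) Rx(roll)).
In Python, from bench import robot gives the robot as it stands.
- The arm moves only by the tool servo_tool, never from a script. Its argument "rows" is a list of rows, each a list of 2 entries, a list of its own where there are three numbers: the shift along the tool's x, y, z normalised to -1 to 1, where 1 is 0.08 m, then the turn about the tool's z normalised to -1 to 1, where 1 is pi/2 rad. A call has 1 to 12 rows; each row is the pose to reach, as a shift and turn from the pose commanded when the call began, along the tool's axes at that moment; what a row does not reach only later rows make up. A row lasts 1/12 s, in which the tool goes at most 41.7 mm and 7.16 degrees, less where a joint would pass 70% of its speed; a pose out of reach is approached as far as the arm can. A call with a number of a shift or a turn outside -1 to 1 is refused whole. A call with a gripper value outside its range is refused whole. "grip" is the closure, from -1 (fully open) to 1 (shut), set as the call begins (left out, the last holds). The fingers move at their own pace and stop on an object; the grip force is fixed at half the most. Time passes only in rows, so rows that repeat a pose let the fingers close. It gives the time, the measured TCP pose, the force and the opening at its end, in the units of the state.
- robot.get_obs(): the state, without advancing time (a new reading comes with each control period).
- robot.snapshot(name): name is "side" or "top" or "wrist"; returns a dict with "pixels" (384x512x3 uint8, red, green, blue), "camera_matrix" (3x3 intrinsics, pixels), "world_from_camera" (4x4, takes a point from camera to world coordinates). Camera axes: x right, y down, z forward; pixel columns grow to the right and rows downward; lengths in m; the calibration is good to about 2 mm. A picture is of the moment at which its call begins. There is no depth.
- robot.close_job(): hands the job in, once; it reports no verdict.
The state is a dict: "time": time; "joint_positions": joint angles; "qvel": joint speeds; "joint_torque": joint torques, N m; "tool_pos": TCP position; "ee_rot": TCP orientation; "wrist_force": force on the tool from outside, world axes, zero at the start; "wrist_torque": the same for the moment, N m; "width": finger opening in m.
Only numpy, scipy, OpenCV 4.12 (cv2) and the standard library are available. Lean on these libraries where they do the work, as an engineer would, in place of code of your own. Each camera call takes 0.05 s, during which the arm holds its last target.

## Working session

There is one attempt and no reset: what is moved stays moved. The work goes in short steps, Python scripts to look and compute and a tool call to move; the robot and the scene stay as the last step left them, time stands still between calls to the robot, and variables do not carry over. Pictures are saved under pics/ and viewed, and the job is handed in when it is done.

Besides the shell and the picture viewer there is one more tool, called after "Request:" as name(argument=value, ...), one argument or row to a line, values as JSON. servo_tool: Moves the arm, as the interface text tells. Its arguments: {"type":"object","properties":{"rows":{"type":"array"},"grip":{"type":"number"}},"required":["rows"]}

```bash
mkdir -p pics; ls
cat > h.py <<'E'
import numpy as np,cv2
from bench import robot
def snap(n,f):
    s=robot.snapshot(n); cv2.imwrite('pics/'+f+'.png',s['pixels'][:,:,::-1]); np.savez(f+'.npz',p=s['pixels'],K=s['camera_matrix'],T=s['world_from_camera']); return s
def ray(s,u,v,z):
    K=s['camera_matrix'] if 'camera_matrix' in s else s['K'];T=s['world_from_camera'] if 'world_from_camera' in s else s['T']
    d=T[:3,:3]@np.linalg.inv(K)@[u,v,1];o=T[:3,3];return o+d*(z-o[2])/d[2]
E
python3 - <<'E'
from h import *
for n in('side','top','wrist'):
    s=snap(n,n+'0');print(n,s['world_from_camera'].round(3).tolist(),s['camera_matrix'].round(1).tolist())
o=robot.get_obs();print({k:np.round(v,3).tolist() for k,v in o.items()})
E
```

```text
pics
side [[-0.984, -0.092, 0.15, 0.37], [-0.176, 0.52, -0.836, 1.239], [-0.002, -0.849, -0.528, 0.89], [0.0, 0.0, 0.0, 1.0]] [[473.2, 0.0, 252.1], [0.0, 473.2, 190.7], [0.0, 0.0, 1.0]]
top [[-0.056, -0.978, 0.201, 0.382], [-0.998, 0.056, -0.008, -0.047], [-0.003, -0.201, -0.98, 1.172], [0.0, 0.0, 0.0, 1.0]] [[413.4, 0.0, 250.6], [0.0, 413.4, 192.6], [0.0, 0.0, 1.0]]
wrist [[0.248, -0.938, -0.242, 0.207], [-0.969, -0.24, -0.061, -0.514], [-0.001, 0.25, -0.968, 0.383], [0.0, 0.0, 0.0, 1.0]] [[336.1, 0.0, 258.6], [0.0, 336.1, 194.3], [0.0, 0.0, 1.0]]
{'time': 0.15, 'joint_positions': [-1.424, 0.088, 1.372, -0.0, 1.684, -0.103], 'qvel': [-0.0, -0.001, -0.004, -0.001, -0.001, 0.0], 'joint_torque': [0.001, -34.064, -30.279, 0.072, 0.03, -0.0], 'tool_pos': [0.136, -0.532, 0.167], 'ee_rot': [-3.14, -0.0, 0.25], 'wrist_force': [0.705, 0.119, -0.434], 'wrist_torque': [0.025, 0.048, -0.05], 'width': 0.094}
```

View pics/top0.png

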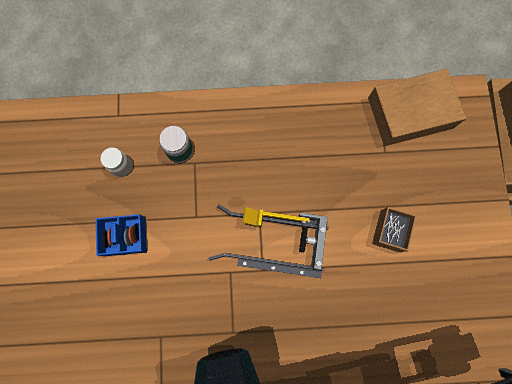

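View pics/side0.png

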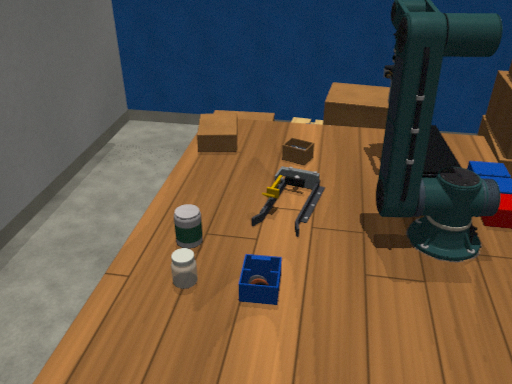

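View zoomed.

Run:
```python
from h import *
im=cv2.imread('pics/top0.png')
a=cv2.resize(im[190:290,80:340],None,fx=3,fy=3,interpolation=cv2.INTER_CUBIC);cv2.imwrite('pics/z1.png',a)
s=cv2.imread('pics/side0.png');cv2.imwrite('pics/z2.png',cv2.resize(s[150:310,220:350],None,fx=3.6,fy=3.6,interpolation=cv2.INTER_CUBIC))
```

```text
(no output)
```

View pics/z1.png

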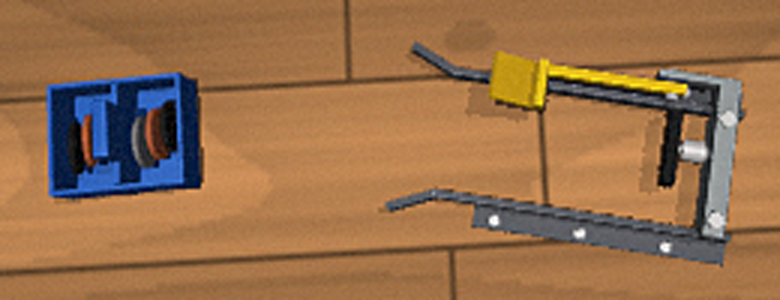

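View pics/z2.png

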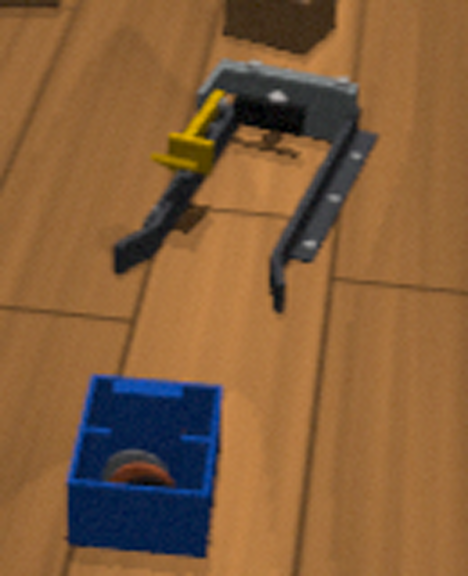

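Run:
```python
from h import *
s=dict(np.load('top0.npz'))
def r(n,x,y,z): print(n,ray(s,x/3+80,y/3+190,z).round(4))
for n,x,y in(('TL',48,85),('TR',182,73),('BR',186,187),('BL',52,195)): r(n,x,y,.06)
r('tabtop',100,100,.102);r('tabbot',100,150,.102)
r('+rail mouth',452,70,.03);r('+flare',413,46,.03)
r('-rail mouth',435,190,.03);r('-flare',387,207,.03)
r('-rail end inner',700,236,.03); r('catch nose tl',492,52,.07)
```

```text
TL [0.5629 0.3669 0.06  ]
TR [0.5671 0.2456 0.06  ]
BR [0.4642 0.2423 0.06  ]
BL [0.4639 0.3615 0.06  ]
tabtop [0.5404 0.3058 0.102 ]
tabbot [0.497  0.3054 0.102 ]
+rail mouth [0.5607 0.0023 0.03  ]
+flare [0.5854 0.0377 0.03  ]
-rail mouth [0.4509 0.023  0.03  ]
-flare [0.4381 0.0673 0.03  ]
-rail end inner [ 0.3962 -0.2149  0.03  ]
catch nose tl [ 0.5687 -0.0361  0.07  ]
```

Request:
servo_tool(
  rows=[
    [[0.27,-0.33,-0.2],0],
    [[0.54,-0.67,-0.4],0],
    [[0.8,-1,-0.6],0],
  ],
)

```text
time: 0.4
tool_pos: [0.1783, -0.4381, 0.215]
ee_rot: [-3.139, -0.0, 0.249]
wrist_force: [0.5, -1.6, 0.3]
width: 0.0944
```

Request:
servo_tool(
  rows=[
    [[0.27,-0.33,0],0],
    [[0.54,-0.67,0],0],
    [[0.8,-1,0],0],
  ],
)

```text
time: 0.65
tool_pos: [0.2208, -0.3447, 0.2158]
ee_rot: [3.141, -0.0, 0.249]
wrist_force: [1.2, -0.3, -0.6]
width: 0.0938
```

Request:
servo_tool(
  rows=[
    [[0.27,-0.33,0],0],
    [[0.54,-0.67,0],0],
    [[0.8,-1,0],0],
  ],
)

```text
time: 0.9
tool_pos: [0.2629, -0.2512, 0.2154]
ee_rot: [-3.141, -0.0, 0.249]
wrist_force: [0.8, 0.2, -0.1]
width: 0.0937
```

Request:
servo_tool(
  rows=[
    [[0.27,-0.33,0],0],
    [[0.54,-0.67,0],0],
    [[0.8,-1,0],0],
  ],
)

```text
time: 1.15
tool_pos: [0.305, -0.1579, 0.2155]
ee_rot: [3.141, -0.0, 0.249]
wrist_force: [-0.3, -0.6, 0.5]
width: 0.0936
```

Request:
servo_tool(
  rows=[
    [[0.27,-0.33,0],0],
    [[0.54,-0.67,0],0],
    [[0.8,-1,0],0],
    [[0.8,-1,0],0],
  ],
)

```text
time: 1.48
tool_pos: [0.3483, -0.0612, 0.2154]
ee_rot: [-3.139, -0.001, 0.26]
wrist_force: [0.2, 0.6, 0.3]
width: 0.0942
```

Request:
servo_tool(
  rows=[
    [[0.33,-0.1,-0.3],0.1],
    [[0.67,-0.2,-0.6],0.16],
    [[1,-0.3,-0.8],0.16],
    [[1,-0.3,-0.8],0.16],
  ],
)

```text
time: 1.82
tool_pos: [0.4223, -0.0223, 0.2818]
ee_rot: [3.142, -0.005, 0.001]
wrist_force: [0.5, 0.3, -0.4]
width: 0.0942
```

Run:
```python
from h import *
s=snap('wrist','w1');print(s['world_from_camera'].round(3).tolist());o=robot.get_obs();print(o['tool_pos'],o['ee_rot'])
```

```text
[[0.002, -0.969, -0.245, 0.495], [-1.0, -0.002, -0.001, -0.021], [0.001, 0.245, -0.969, 0.499], [0.0, 0.0, 0.0, 1.0]]
[ 0.42023322 -0.02316343  0.28035561] [ 3.14105863e+00 -9.09112926e-04  7.18743709e-04]
```

View pics/w1.png

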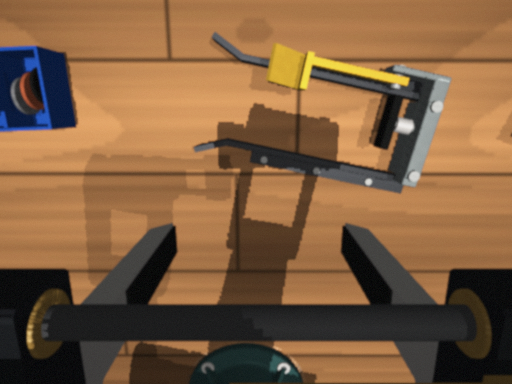

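Run:
```python
from h import *
im=cv2.imread('pics/w1.png')
cv2.imwrite('pics/z3.png',cv2.resize(im[25:200,185:455],None,fx=2.96,fy=2.96,interpolation=cv2.INTER_CUBIC)[:,:800])
```

```text
(no output)
```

View pics/z3.png

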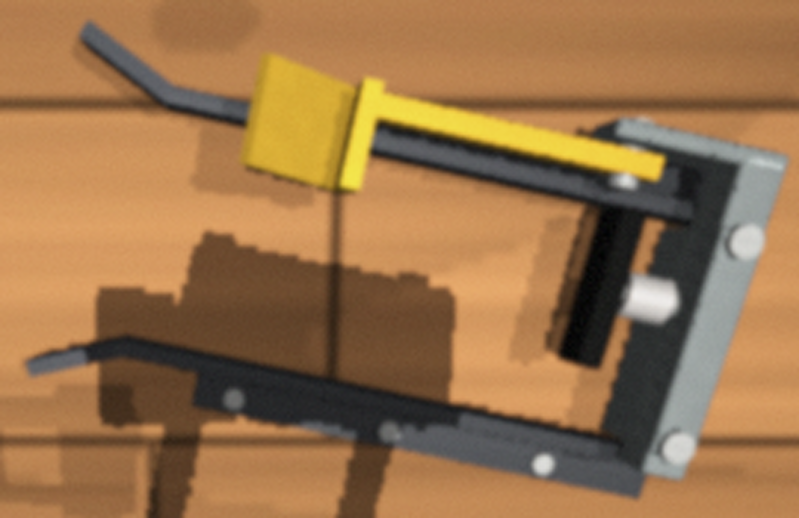

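Run:
```python
from h import *
s=dict(np.load('w1.npz'));p=s['p'].astype(float)
rat=(p[...,0]+3)/(p[...,2]+3)
def edge(u,v0,v1,step):
    # from wood side v0 towards rail v1: ratio crosses 1.6
    vs=range(v0,v1,step);prev=None
    for v in vs:
        if rat[v,u]<1.5:
            a,b=rat[v-step,u],rat[v,u];return (v-step)+step*(a-1.5)/(a-b)
def fit(us,v0f,v1f,step,z):
    P=[]
    for u in us:
        v=edge(u,v0f(u),v1f(u),step)
        if v: P.append(ray(s,u,v,z)[:2])
    P=np.array(P);vx,vy,x,y=cv2.fitLine(P.astype(np.float32),cv2.DIST_HUBER,0,.001,.001).ravel()
    n=np.array([-vy,vx]);print(len(P),'res',np.abs((P-[x,y])@n).mean(),P[0],P[-1],'ang',np.degrees(np.arctan2(-abs(vy),vx*-np.sign(vy)*1)))
    return np.array([x,y]),np.array([vx,vy])
m=fit(range(238,385,3),lambda u:int(130+(u-229)*.208),lambda u:190,1,0)
q=fit(range(316,378,3),lambda u:int(90+(u-310)*.22),lambda u:60,-1,0)
d=m[1]+q[1]*np.sign(m[1]@q[1]);d/=np.linalg.norm(d);d*=-np.sign(d[1])
n=np.array([-d[1],d[0]])  # rack +y
print('d',d,np.degrees(np.arctan2(d[1],d[0])),'gap',(q[0]-m[0])@n,'c off',((q[0]+m[0])/2)@n)
for z in(0,.03): print('mouth kinks',ray(s,130/2.96+185,338/2.96+25,z),ray(s,165/2.96+185,105/2.96+25,z))
```

```text
49 res 0.0001409300258796746 [0.45005868 0.00862456] [ 0.40512321 -0.20740646] ang -101.8035
21 res 8.611559005745506e-05 [ 0.53808557 -0.1022432 ] [ 0.52007247 -0.18827738] ang -101.85828
d [-0.20502377 -0.978757  ] -101.83089 gap 0.10897352 c off 0.4931095
mouth kinks [0.45191189 0.02194352 0.        ] [0.56034555 0.00339094 0.        ]
mouth kinks [0.45448094 0.01934166 0.03      ] [0.55639043 0.00190534 0.03      ]
```

Request:
servo_tool(
  rows=[
    [[0,-0.5,0],0],
    [[0,-1,0],0],
  ],
)

```text
time: 2.03
tool_pos: [0.4183, 0.055, 0.2785]
ee_rot: [3.141, 0.002, -0.008]
wrist_force: [0.8, -0.3, -0.1]
width: 0.0937
```

Request:
servo_tool(
  rows=[
    [[0,-0.5,0],0],
    [[0,-1,0],0],
  ],
)

```text
time: 2.2
tool_pos: [0.418, 0.1365, 0.2788]
ee_rot: [3.141, 0.001, -0.004]
wrist_force: [1.0, -0.9, 0.1]
width: 0.0944
```

Request:
servo_tool(
  rows=[
    [[0,-0.5,0],0],
    [[0,-1,0],0],
  ],
)

```text
time: 2.37
tool_pos: [0.4182, 0.2168, 0.2788]
ee_rot: [3.14, 0.001, -0.003]
wrist_force: [0.3, 0.0, 0.1]
width: 0.0944
```

Request:
servo_tool(
  rows=[
    [[0.1,-0.5,0.2],0],
    [[0.2,-1,0.5],0],
    [[0.2,-1,0.5],0],
    [[0.2,-1,0.5],0],
  ],
)

```text
time: 2.7
tool_pos: [0.4337, 0.2962, 0.2356]
ee_rot: [3.137, 0.007, 0.0]
wrist_force: [-0.2, -1.8, -0.5]
width: 0.0935
```

Run:
```python
from h import *
s=snap('wrist','w2');print(s['world_from_camera'].round(3).tolist());o=robot.get_obs();print(o['tool_pos'],o['ee_rot'])
```

```text
[[0.001, -0.967, -0.256, 0.509], [-1.0, 0.0, -0.005, 0.298], [0.005, 0.256, -0.967, 0.452], [0.0, 0.0, 0.0, 1.0]]
[0.4344599  0.29526981 0.23769056] [ 3.13829452e+00  3.80111386e-03 -1.34701304e-03]
```

View pics/w2.png

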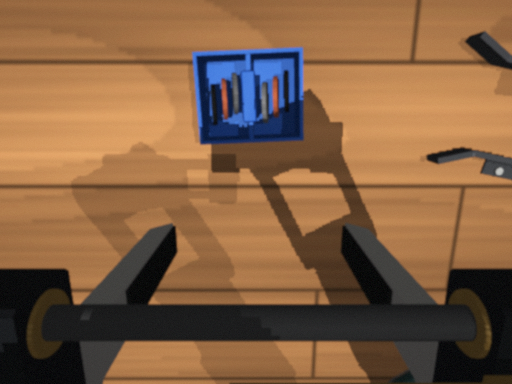

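Run:
```python
from h import *
s=dict(np.load('w2.npz'));p=s['p'].astype(int)
b=((p[...,2]>p[...,0]+40)&(p[...,2]>60)).astype(np.uint8);b[200:]=0
c=max(cv2.findContours(b,0,1)[0],key=cv2.contourArea)[:,0]
P=np.array([ray(s,u,v,.06)[:2] for u,v in c],np.float32)*1000
R=cv2.minAreaRect(P);print(R,cv2.boxPoints(R).round(1).tolist())
t=((p[...,2]>185)).astype(np.uint8);
im=cv2.imread('pics/w2.png');cv2.imwrite('pics/z4.png',cv2.resize(im[40:150,185:310],None,fx=5,fy=5,interpolation=cv2.INTER_CUBIC))
```

```text
((517.5068969726562, 306.35302734375), (99.02680206298828, 120.31439208984375), 2.3868231773376465) [[465.5, 364.3999938964844], [470.5, 244.1999969482422], [569.5, 248.3000030517578], [564.5, 368.5]]
```

View pics/z4.png

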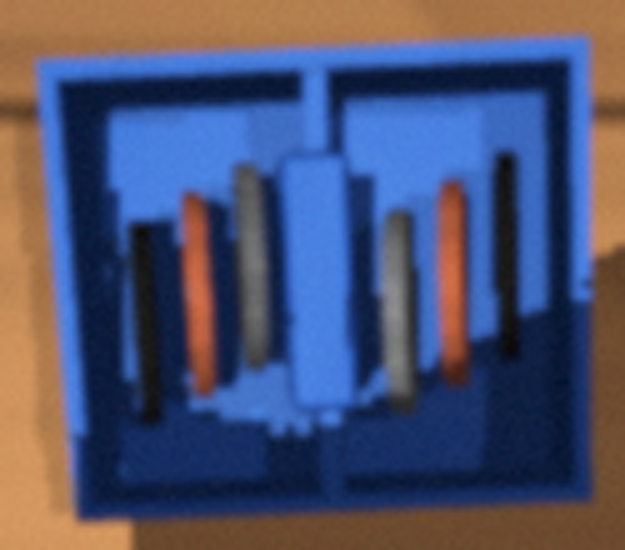

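Request:
servo_tool(
  rows=[
    [[0.35,-0.07,0.3],-0.02],
    [[0.7,-0.14,0.6],-0.027],
    [[1,-0.14,0.9],-0.027],
    [[1,-0.14,0.9],-0.027],
    [[1,-0.14,0.9],-0.027],
  ],
)

```text
time: 3.17
tool_pos: [0.5154, 0.3048, 0.1665]
ee_rot: [3.139, 0.003, 0.037]
wrist_force: [0.3, -0.5, 1.0]
width: 0.0948
```

Run:
```python
from h import *
s=dict(np.load('w2.npz'));print(ray(s,318/5+185,281/5+40,.102))
o=robot.get_obs();print(o['tool_pos'],o['ee_rot'],o['wrist_force'])
yaw=o['ee_rot'][2];d=np.array([.5175,.306])-o['tool_pos'][:2];print(d@[np.cos(yaw),np.sin(yaw)]/.08,d@[np.sin(yaw),-np.cos(yaw)]/.08)
```

```text
[0.51715946 0.30631731 0.102     ]
[0.51535982 0.30477063 0.16649265] [3.13948404 0.00340284 0.03709097] [ 0.34831168 -0.54038052  0.98258499]
0.02730367967936855 -0.014364514696010387
```

Request:
servo_tool(
  rows=[
    [[0.02,-0.01,0.3],0],
    [[0.03,-0.02,0.6],0],
    [[0.03,-0.02,0.9],0],
  ],
)

```text
time: 3.42
tool_pos: [0.519, 0.3091, 0.0995]
ee_rot: [-3.139, -0.006, 0.04]
wrist_force: [-0.1, -0.4, -0.9]
width: 0.0936
```

Request:
servo_tool(
  rows=[
    [[0,0,0.15],0],
    [[0,0,0.33],0],
    [[0,0,0.33],0],
    [[0,0,0.33],0],
  ],
)

```text
time: 3.75
tool_pos: [0.5177, 0.3091, 0.071]
ee_rot: [-3.141, -0.001, 0.04]
wrist_force: [0.6, 0.6, -0.2]
width: 0.0937
```

Run:
```python
from h import *
s=snap('wrist','w3');snap('side','s3')
o=robot.get_obs();print(o['tool_pos'],o['ee_rot'],o['wrist_force'])
```

```text
[0.51870623 0.30982822 0.07205711] [-3.14009198 -0.00385935  0.04066453] [ 0.93346891 -0.5487824   0.42863281]
```

View pics/w3.png

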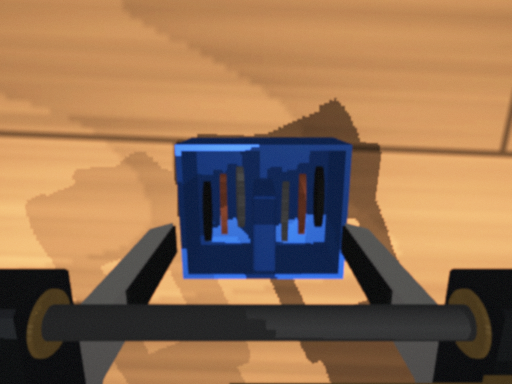

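Request:
servo_tool(
  rows=[
    [[-0.01,0.04,0.05],0],
    [[-0.01,0.04,0.05],0],
  ],
)

```text
time: 4.02
tool_pos: [0.5173, 0.306, 0.0662]
ee_rot: [-3.141, -0.001, 0.041]
wrist_force: [-0.6, -0.3, -0.6]
width: 0.0938
```

Request:
servo_tool(
  rows=[
    [[0,0,0],0],
    [[0,0,0],0],
    [[0,0,0],0],
    [[0,0,0],0],
    [[0,0,0],0],
    [[0,0,0],0],
    [[0,0,0],0],
    [[0,0,0],0],
  ],
  grip=1,
)

```text
time: 4.68
tool_pos: [0.5169, 0.3063, 0.0652]
ee_rot: [3.141, 0.0, 0.041]
wrist_force: [-0.3, -0.1, -0.4]
width: 0.0443
```

Run:
```python
from h import *
for i in range(3):
  snap('wrist','w4');o=robot.get_obs();print(o['tool_pos'],o['ee_rot'],o['wrist_force'],o['width'])
```

```text
[0.51689278 0.30630054 0.06520704] [3.14146431e+00 3.39638851e-05 4.09398044e-02] [ 0.62210132 -0.48423482 -0.15466907] 0.04030324986315737
[0.51691613 0.3062892  0.06522558] [ 3.14148858e+00 -1.38857116e-05  4.08803983e-02] [-0.29533507  0.54062603 -0.02975004] 0.03598363011794445
[0.51690211 0.30627709 0.06521141] [3.14144635e+00 1.98021174e-05 4.09315257e-02] [-0.44446141 -0.16379031 -0.89219684] 0.03185642664283921
```

View pics/w4.png

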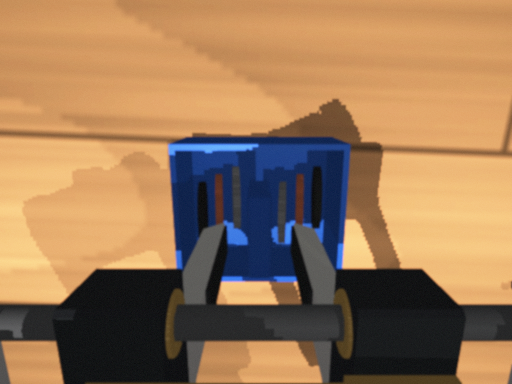

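Fingers close slowly and straddle the tab; keep closing.

Request:
servo_tool(
  rows=[
    [[0,0,0],0],
    [[0,0,0],0],
    [[0,0,0],0],
    [[0,0,0],0],
    [[0,0,0],0],
    [[0,0,0],0],
  ],
)

```text
time: 5.33
tool_pos: [0.5169, 0.3063, 0.0652]
ee_rot: [3.141, 0.0, 0.041]
wrist_force: [0.6, 0.5, 0.2]
width: 0.0002
```

Run:
```python
from h import *
P=np.array([.5064,.0124]);d=np.array([-.205,-.9788]);n=np.array([.9788,-.205])
o=robot.get_obs();print({k:np.round(o[k],4).tolist() for k in('tool_pos','ee_rot','wrist_force','width','wrist_torque')})
r=o['tool_pos'][:2]-P;print('rack',r@d,r@n)
```

```text
{'tool_pos': [0.5169, 0.3063, 0.0652], 'ee_rot': [3.1415, 0.0, 0.0409], 'wrist_force': [0.6391, 0.5427, 0.1668], 'width': 0.0002, 'wrist_torque': [0.0888, 0.0218, -0.0199]}
rack -0.2897976669481584 -0.04997126629559292
```

Run:
```python
from h import *
snap('wrist','w5');s=snap('side','s5')
a=cv2.imread('pics/s5.png');cv2.imwrite('pics/z5.png',cv2.resize(a[150:350,180:340],None,fx=3,fy=3,interpolation=cv2.INTER_CUBIC))
```

```text
(no output)
```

View pics/w5.png

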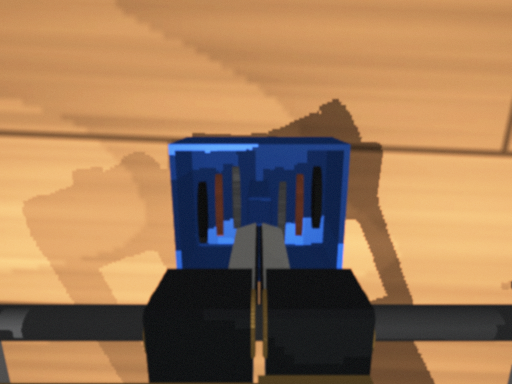

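View pics/z5.png

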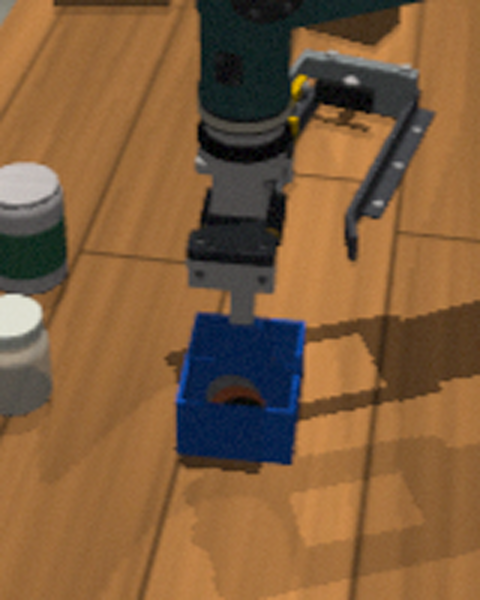

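Run:
```python
from h import *
def proj(f,p):
    s=np.load(f+'.npz');T=s['T'];c=T[:3,:3].T@(np.array(p)-T[:3,3]);q=s['K']@c;return (q[:2]/q[2]).round(1)
for f in('w3','w4','w5','s5'):
    print(f,'TCP',proj(f,[.5169,.3063,.065]),'tab+x',proj(f,[.542,.3073,.102]),'tab-x',proj(f,[.492,.3053,.102]),'tabbase',proj(f,[.5425,.307,.0]),'rim',[proj(f,q).tolist() for q in([.4655,.3644,.06],[.4705,.2442,.06],[.5695,.2483,.06],[.5645,.3685,.06])])
s=np.load('w5.npz');print(s['T'].round(3))
for f in('w3','w5'):
    im=cv2.imread('pics/'+f+'.png');cv2.imwrite('pics/z6%s.png'%f,cv2.resize(im[130:300,160:360],None,fx=3.5,fy=3.5,interpolation=cv2.INTER_CUBIC))
```

```text
w3 TCP [263.5 217.7] tab+x [264.6 196.3] tab-x [264.2 275.9] tabbase [262.9 165.8] rim [[182.6, 278.0], [343.7, 277.9], [352.9, 144.5], [174.3, 144.5]]
w4 TCP [259.5 219.1] tab+x [259.9 197.5] tab-x [259.6 279.3] tabbase [259.7 165.8] rim [[177.0, 280.7], [341.8, 280.6], [351.2, 144.1], [167.8, 144.1]]
w5 TCP [259.5 219.1] tab+x [259.8 197.5] tab-x [259.6 279.3] tabbase [259.7 165.8] rim [[177.0, 280.6], [341.8, 280.6], [351.2, 144.1], [167.8, 144.1]]
s5 TCP [260.1 267.9] tab+x [250.6 256.1] tab-x [269.9 257.8] tabbase [250.5 285.4] rim [[276.7, 287.1], [280.7, 256.3], [244.6, 253.2], [237.5, 283.4]]
[[ 0.042 -0.967 -0.249  0.59 ]
 [-0.999 -0.04  -0.011  0.31 ]
 [ 0.001  0.25  -0.968  0.282]
 [ 0.     0.     0.     1.   ]]
```

View pics/z6w3.png

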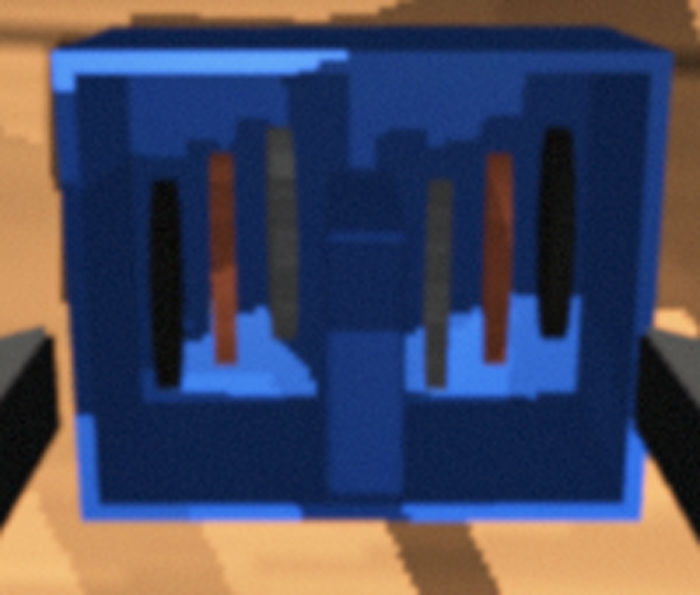

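View pics/z6w5.png

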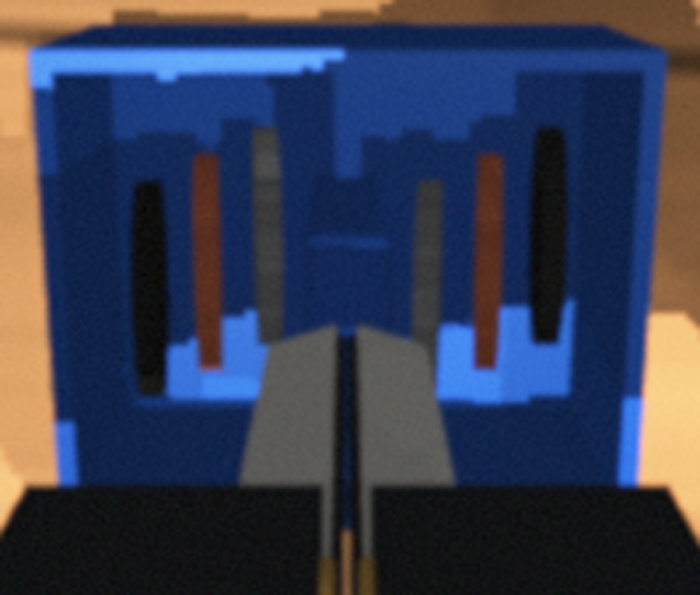

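Request:
servo_tool(
  rows=[
    [[0,0,0],0],
    [[0,0,0],0],
    [[0,0,0],0],
    [[0,0,0],0],
    [[0,0,0],0],
    [[0,0,0],0],
    [[0,0,0],0],
    [[0,0,0],0],
  ],
  grip=0,
)

```text
time: 6.1
tool_pos: [0.5169, 0.3063, 0.0652]
ee_rot: [3.142, -0.0, 0.041]
wrist_force: [0.6, -0.8, -0.1]
width: 0.0464
```

Request:
servo_tool(
  rows=[
    [[0,0,0.1],0],
    [[0,0,0.2],0],
    [[0,0,0.25],0],
    [[0,0,0.25],0],
  ],
)

```text
time: 6.43
tool_pos: [0.5155, 0.3056, 0.0428]
ee_rot: [3.14, 0.004, 0.041]
wrist_force: [-0.7, 0.9, -0.6]
width: 0.0469
```

Run:
```python
from h import *
snap('wrist','w6');s=snap('side','s6')
a=cv2.imread('pics/s6.png');cv2.imwrite('pics/z7.png',cv2.resize(a[200:320,200:320],None,fx=5,fy=5,interpolation=cv2.INTER_CUBIC))
o=robot.get_obs();print({k:np.round(o[k],4).tolist() for k in('tool_pos','ee_rot','wrist_force','width')})
```

```text
{'tool_pos': [0.5165, 0.306, 0.0445], 'ee_rot': [3.1409, 0.0013, 0.0408], 'wrist_force': [-0.1091, 0.7845, 0.9671], 'width': 0.0467}
```

View pics/w6.png

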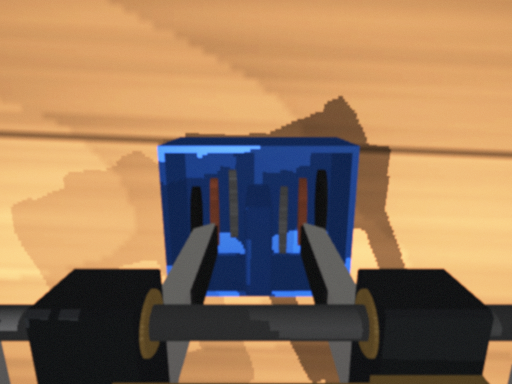

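View pics/z7.png

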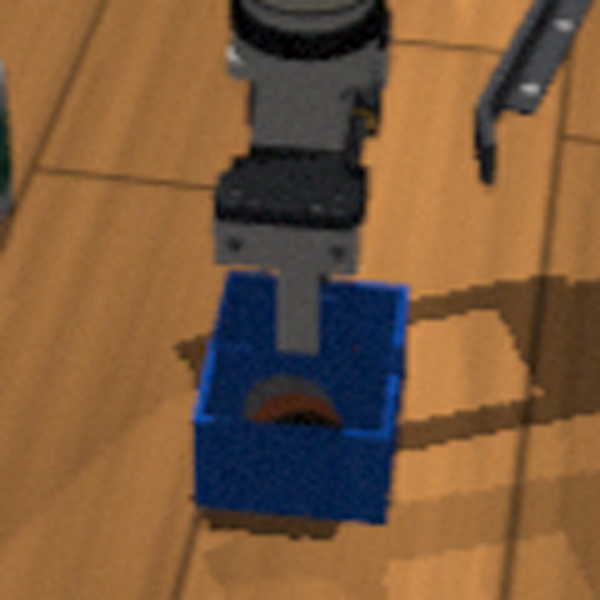

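Run:
```python
from h import *
s=np.load('s6.npz');d=s['T'][:3,:3]@np.linalg.inv(s['K'])@[259.6,270.8,1];o=s['T'][:3,3]
for y in(.33,.341):print(o+d*(y-o[1])/d[1])
s=np.load('w6.npz');T=s['T'];d=T[:3,:3]@np.linalg.inv(s['K'])
for u,v in((214,226),(302,226)):
    r=d@[u,v,1];k=(.5245-T[0,3])/r[0];print('wrist ray at x=.5245',T[:3,3]+r*k)
```

```text
[0.51451582 0.33       0.07609562]
[0.51276968 0.341      0.08594171]
wrist ray at x=.5245 [0.5245     0.33139509 0.08367127]
wrist ray at x=.5245 [0.5245     0.28190717 0.07815396]
```

Request:
servo_tool(
  rows=[
    [[0,0,0.08],0],
    [[0,0,0.13],0],
    [[0,0,0.13],0],
  ],
)

```text
time: 6.78
tool_pos: [0.5162, 0.3059, 0.0336]
ee_rot: [3.141, 0.002, 0.041]
wrist_force: [-0.8, -0.8, 0.3]
width: 0.0473
```

Request:
servo_tool(
  rows=[
    [[0,0,0],0],
    [[0,0,0],0],
    [[0,0,0],0],
    [[0,0,0],0],
    [[0,0,0],0],
    [[0,0,0],0],
    [[0,0,0],0],
    [[0,0,0],0],
  ],
  grip=1,
)

```text
time: 7.45
tool_pos: [0.5171, 0.3062, 0.0351]
ee_rot: [3.141, -0.0, 0.041]
wrist_force: [-0.0, -0.5, 1.1]
width: 0.0136
```

Run:
```python
from h import *
snap('wrist','w7');s=snap('side','s7')
a=cv2.imread('pics/s7.png');cv2.imwrite('pics/z8.png',cv2.resize(a[200:320,200:320],None,fx=5,fy=5,interpolation=cv2.INTER_CUBIC))
o=robot.get_obs();print({k:np.round(o[k],4).tolist() for k in('tool_pos','ee_rot','wrist_force','wrist_torque','width')})
```

```text
{'tool_pos': [0.517, 0.3062, 0.035], 'ee_rot': [3.1414, -0.0003, 0.0408], 'wrist_force': [-0.0328, -1.0016, 0.461], 'wrist_torque': [-0.0943, 0.058, -0.0391], 'width': 0.0139}
```

View pics/w7.png

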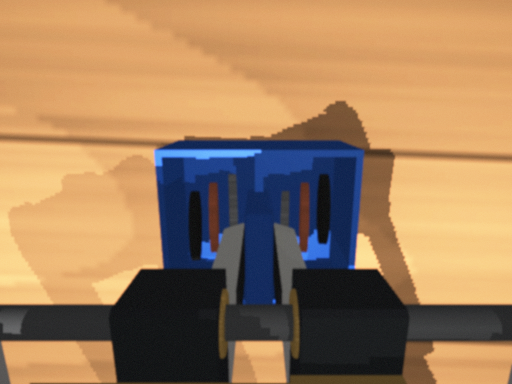

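View pics/z8.png

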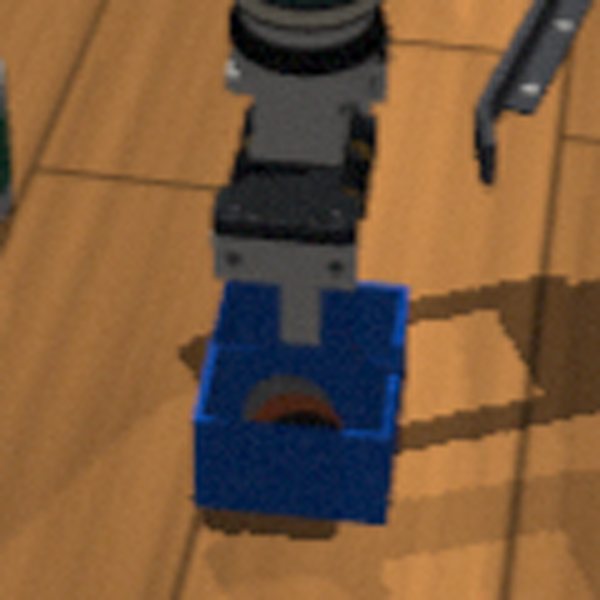

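Request:
servo_tool(
  rows=[
    [[0.02,0.16,0],0.03],
    [[0.04,0.33,0],0.06],
    [[0.06,0.5,0],0.09],
    [[0.08,0.67,0],0.12],
    [[0.1,0.83,0],0.15],
    [[0.115,1,0],0.1575],
    [[0.115,1,0],0.1575],
    [[0.115,1,0],0.1575],
  ],
)

```text
time: 8.22
tool_pos: [0.5299, 0.2236, 0.0352]
ee_rot: [3.138, -0.001, -0.209]
wrist_force: [-0.3, -3.9, 4.1]
width: 0.0137
```

```bash
cat >> h.py <<'E'
P=np.array([.5064,.0124]);d=np.array([-.205,-.9788]);n=np.array([.9788,-.205])
def st():
    o=robot.get_obs();r=o['tool_pos'][:2]-P
    print('t',o['time'],'rack',(r@d).round(4),(r@n).round(4),'z',o['tool_pos'][2].round(4),'rot',np.round(o['ee_rot'],4),'F rack',(o['wrist_force'][:2]@d).round(2),(o['wrist_force'][:2]@n).round(2),o['wrist_force'][2].round(2),'w',round(float(o['width']),4))
E
python3 - <<'E'
from h import *
st()
E
```

```text
t 8.2167 rack -0.2116 -0.0203 z 0.0352 rot [ 3.138e+00 -1.300e-03 -2.088e-01] F rack 3.89 0.56 4.06 w 0.0137
```

Request:
servo_tool(
  rows=[
    [[0.05,0.16,0],0],
    [[0.1,0.33,0],0],
    [[0.15,0.5,0],0],
    [[0.2,0.67,0],0],
    [[0.25,0.83,0],0],
    [[0.25,0.95,0],0],
    [[0.25,0.95,0],0],
    [[0.25,0.95,0],0],
  ],
)

```text
time: 8.88
tool_pos: [0.5335, 0.1453, 0.0352]
ee_rot: [3.137, -0.001, -0.208]
wrist_force: [0.3, -3.4, 2.8]
width: 0.0138
```

Run:
```python
from h import *
st()
snap('wrist','w8');snap('top','t8')
im=cv2.imread('pics/t8.png');cv2.imwrite('pics/z9.png',cv2.resize(im[180:300,120:340],None,fx=3.6,fy=3.6,interpolation=cv2.INTER_CUBIC))
```

```text
t 8.8833 rack -0.1356 -0.0007 z 0.0352 rot [ 3.1373e+00 -1.1000e-03 -2.0830e-01] F rack 3.3 0.95 2.79 w 0.0138
```

View pics/w8.png

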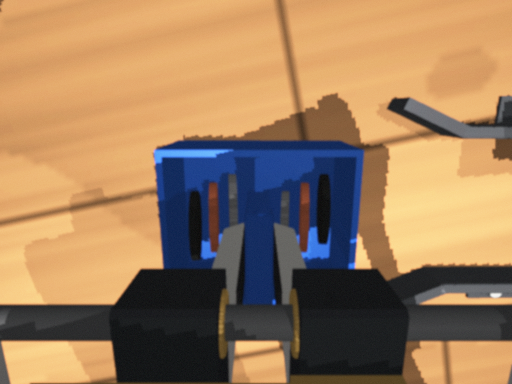

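View pics/z9.png

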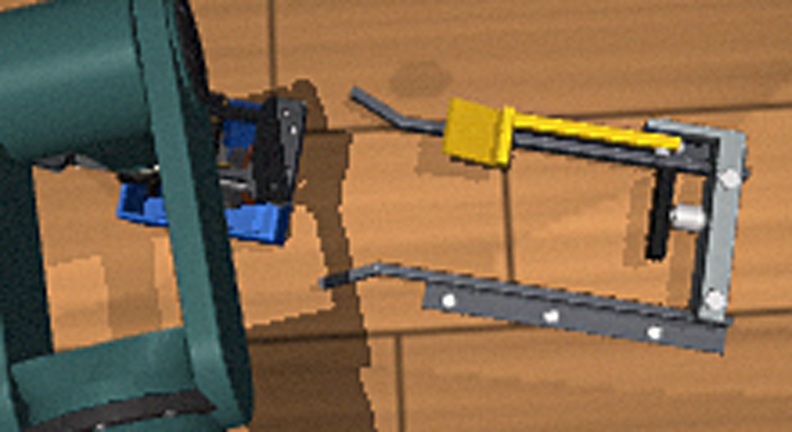

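Run:
```python
from h import *
s=dict(np.load('w8.npz'))
im=cv2.imread('pics/w8.png');cv2.imwrite('pics/za.png',cv2.resize(im[80:300,330:512],None,fx=2.7,fy=2.7,interpolation=cv2.INTER_CUBIC))
def q(nm,u,v,z):
    r=ray(s,u,v,z)[:2]-P;print(nm,z,(r@d).round(4),(r@n).round(4))
q('TL',157,152,.06);q('TR',362,152,.06)
for z in(0,.03):
    q('+low',505,138,z);q('-up',505,267,z);q('-kink',427,267,z);q('+kink',465,138,z)
```

```text
TL 0.06 -0.1944 0.048
TR 0.06 -0.0774 0.0478
+low 0 0.0472 0.0504
-up 0 0.0663 -0.0546
-kink 0 0.002 -0.0544
+kink 0 0.0173 0.0504
+low 0.03 0.0252 0.053
-up 0.03 0.042 -0.0395
-kink 0.03 -0.0146 -0.0393
+kink 0.03 -0.0011 0.053
```

View pics/za.png

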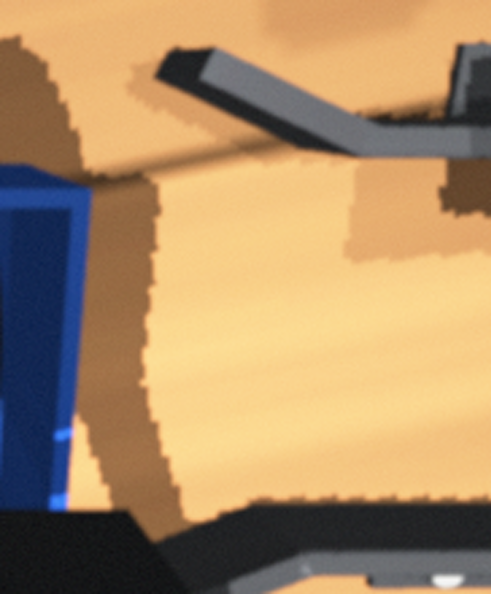

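Request:
servo_tool(
  rows=[
    [[0.015,0.1,0],0],
    [[0.015,0.2,0],0],
    [[0.015,0.3,0],0],
    [[0.015,0.4,0],0],
    [[0.015,0.5,0],0],
    [[0.015,0.6,0],0],
    [[0.015,0.7,0],0],
    [[0.015,0.8,0],0],
    [[0.015,0.85,0],0],
    [[0.015,0.9,0],0],
    [[0.015,0.9,0],0],
    [[0.015,0.9,0],0],
  ],
)

```text
time: 9.98
tool_pos: [0.5195, 0.0762, 0.035]
ee_rot: [3.14, -0.0, -0.207]
wrist_force: [-0.9, 0.2, 5.4]
width: 0.0138
```

Request:
servo_tool(
  rows=[
    [[0,0,0],0],
    [[0,0,0],0],
    [[0,0,0],0],
  ],
)

```text
time: 10.23
tool_pos: [0.5195, 0.0762, 0.035]
ee_rot: [3.139, 0.0, -0.207]
wrist_force: [-0.5, -0.5, 5.9]
width: 0.0138
```

Run:
```python
from h import *
st()
snap('wrist','w9');s=dict(np.load('w9.npz'))
im=cv2.imread('pics/w9.png');cv2.imwrite('pics/zb.png',cv2.resize(im[80:300,130:512],None,fx=2,fy=2,interpolation=cv2.INTER_CUBIC))
```

```text
t 10.2333 rack -0.0651 -0.0003 z 0.035 rot [ 3.139e+00  1.000e-04 -2.069e-01] F rack 0.56 -0.4 5.88 w 0.0138
```

View pics/zb.png

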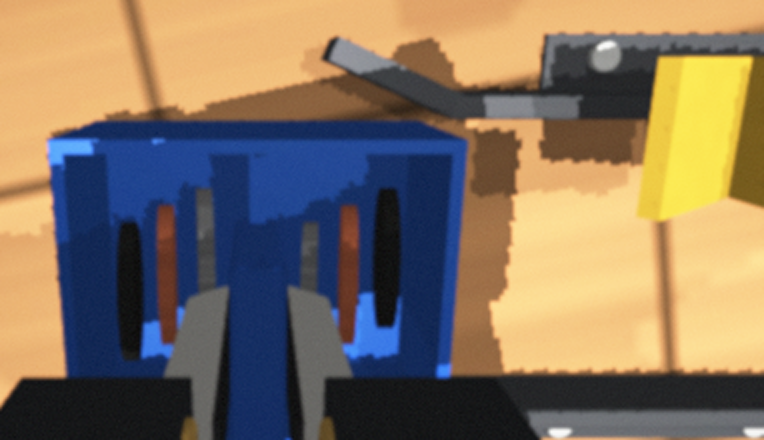

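Run:
```python
from h import *
s=dict(np.load('w1.npz'))
def q(nm,x,y,z):
    r=ray(s,x/2.96+185,y/2.96+25,z)[:2]-P;print(nm,z,(r@d).round(4),(r@n).round(4))
for z in(.042,.06): q('noseback',362,190,z);q('nosefrontlow',243,163,z)
for z in(.02,.03,.045): q('pad front low',560,352,z)
q('noseback top',380,82,.085)
```

```text
noseback 0.042 0.0923 0.0333
nosefrontlow 0.042 0.0388 0.0335
noseback 0.06 0.0901 0.0318
nosefrontlow 0.06 0.0387 0.032
pad front low 0.02 0.2056 -0.0172
pad front low 0.03 0.202 -0.0169
pad front low 0.045 0.1967 -0.0165
noseback top 0.085 0.0841 0.07
```

Request:
servo_tool(
  rows=[
    [[0,0.025,0],0],
    [[0,0.05,0],0],
    [[0,0.075,0],0],
    [[0,0.1,0],0],
    [[0,0.125,0],0],
    [[0,0.15,0],0],
    [[0,0.175,0],0],
    [[0,0.2,0],0],
    [[0,0.225,0],0],
    [[0,0.25,0],0],
    [[0,0.25,0],0],
  ],
)

```text
time: 11.2
tool_pos: [0.5158, 0.0584, 0.035]
ee_rot: [-3.141, -0.0, -0.206]
wrist_force: [1.1, 4.8, 5.4]
width: 0.0137
```

Request:
servo_tool(
  rows=[
    [[0,0.04,-0.003],0],
    [[0,0.08,-0.006],0],
    [[0,0.12,-0.006],0],
    [[0,0.16,-0.006],0],
    [[0,0.2,-0.006],0],
    [[0,0.24,-0.006],0],
    [[0,0.28,-0.006],0],
    [[0,0.32,-0.006],0],
    [[0,0.36,-0.006],0],
    [[0,0.4,-0.006],0],
    [[0,0.4,-0.006],0],
  ],
)

```text
time: 12.12
tool_pos: [0.5086, 0.0254, 0.035]
ee_rot: [3.14, 0.001, -0.207]
wrist_force: [0.9, 0.2, 1.4]
width: 0.0139
```

Run:
```python
from h import *
st()
```

```text
t 12.1167 rack -0.0132 -0.0005 z 0.035 rot [ 3.1399e+00  6.0000e-04 -2.0720e-01] F rack -0.36 0.87 1.37 w 0.0139
```

Request:
servo_tool(
  rows=[
    [[0,0.03,0],0],
    [[0,0.06,0],0],
    [[0,0.09,0],0],
    [[0,0.12,0],0],
    [[0,0.15,0],0],
    [[0,0.18,0],0],
  ],
)

```text
time: 12.62
tool_pos: [0.506, 0.0133, 0.0351]
ee_rot: [-3.14, 0.001, -0.206]
wrist_force: [0.7, 5.1, 0.8]
width: 0.0136
```

Request:
servo_tool(
  rows=[
    [[0,0.03,0],0],
    [[0,0.06,0],0],
    [[0,0.09,0],0],
    [[0,0.12,0],0],
    [[0,0.15,0],0],
    [[0,0.18,0],0],
  ],
)

```text
time: 13.12
tool_pos: [0.5032, -0.0003, 0.0352]
ee_rot: [-3.139, 0.0, -0.206]
wrist_force: [1.6, 6.9, -0.5]
width: 0.0137
```

Request:
servo_tool(
  rows=[
    [[0,0.03,0],0],
    [[0,0.06,0],0],
    [[0,0.09,0],0],
    [[0,0.12,0],0],
    [[0,0.15,0],0],
    [[0,0.18,0],0],
  ],
)

```text
time: 13.62
tool_pos: [0.4999, -0.0157, 0.035]
ee_rot: [-3.142, 0.001, -0.206]
wrist_force: [0.8, 2.9, -0.9]
width: 0.0138
```

Run:
```python
from h import *
st()
snap('wrist','wc');snap('side','sc')
a=cv2.imread('pics/sc.png');cv2.imwrite('pics/zc.png',cv2.resize(a[120:270,220:360],None,fx=4,fy=4,interpolation=cv2.INTER_CUBIC))
```

```text
t 13.6167 rack 0.0288 -0.0006 z 0.035 rot [-3.1415e+00  8.0000e-04 -2.0630e-01] F rack -2.99 0.23 -0.86 w 0.0138
```

View pics/zc.png

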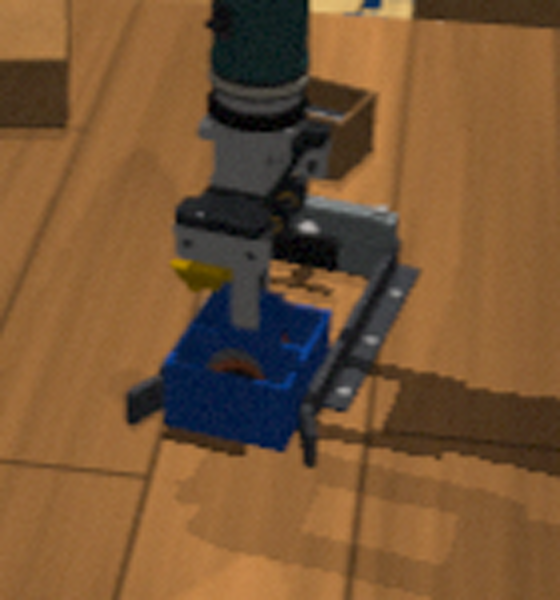

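View pics/wc.png

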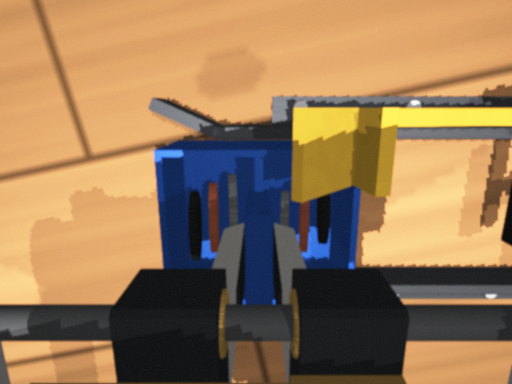

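Request:
servo_tool(
  rows=[
    [[0,0.04,0],0],
    [[0,0.08,0],0],
    [[0,0.12,0],0],
    [[0,0.16,0],0],
    [[0,0.2,0],0],
    [[0,0.24,0],0],
    [[0,0.28,0],0],
    [[0,0.32,0],0],
    [[0,0.36,0],0],
    [[0,0.4,0],0],
    [[0,0.44,0],0],
    [[0,0.48,0],0],
  ],
)

```text
time: 14.72
tool_pos: [0.492, -0.0537, 0.0351]
ee_rot: [3.141, 0.001, -0.207]
wrist_force: [-0.0, 1.6, -4.1]
width: 0.0135
```

Request:
servo_tool(
  rows=[
    [[0,0.04,0],0],
    [[0,0.08,0],0],
    [[0,0.12,0],0],
    [[0,0.16,0],0],
    [[0,0.2,0],0],
    [[0,0.24,0],0],
    [[0,0.28,0],0],
    [[0,0.32,0],0],
    [[0,0.36,0],0],
    [[0,0.4,0],0],
  ],
)

```text
time: 15.55
tool_pos: [0.4855, -0.0849, 0.0351]
ee_rot: [3.141, 0.0, -0.207]
wrist_force: [-0.5, 0.5, -6.5]
width: 0.014
```

Request:
servo_tool(
  rows=[
    [[0,0.03,0],0],
    [[0,0.05,0],0],
    [[0,0.05,0],0],
  ],
)

```text
time: 15.8
tool_pos: [0.4848, -0.089, 0.0353]
ee_rot: [3.141, 0.0, -0.207]
wrist_force: [-0.1, -0.5, -4.9]
width: 0.0138
```

Run:
```python
from h import *
st()
snap('wrist','wd')
```

```text
t 15.8 rack 0.1037 -0.0004 z 0.0353 rot [ 3.1409e+00  2.0000e-04 -2.0700e-01] F rack 0.52 0.03 -4.86 w 0.0138
```

View pics/wd.png

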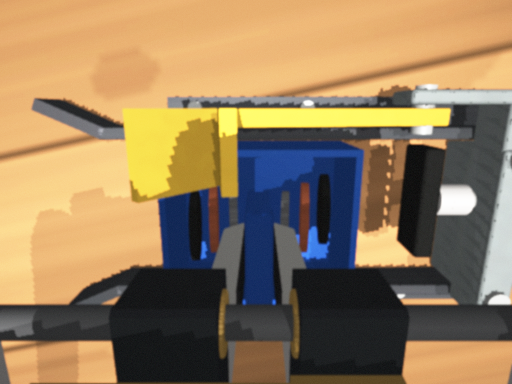

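Request:
servo_tool(
  rows=[
    [[0,0,0.007],0],
    [[0,0.02,0.007],0],
    [[0,0.04,0.007],0],
    [[0,0.06,0.007],0],
    [[0,0.08,0.007],0],
    [[0,0.1,0.007],0],
    [[0,0.12,0.007],0],
    [[0,0.14,0.007],0],
  ],
)

```text
time: 16.52
tool_pos: [0.4829, -0.0995, 0.035]
ee_rot: [-3.141, -0.001, -0.206]
wrist_force: [1.3, 2.1, -3.9]
width: 0.0138
```

Run:
```python
from h import *
st()
```

```text
t 16.5167 rack 0.1143 -0.0 z 0.035 rot [-3.1414e+00 -6.0000e-04 -2.0650e-01] F rack -2.29 0.84 -3.88 w 0.0138
```

Lower a touch more, and continue in small steps.

Request:
servo_tool(
  rows=[
    [[0,0.02,0.006],0],
    [[0,0.04,0.006],0],
    [[0,0.06,0.006],0],
    [[0,0.08,0.006],0],
    [[0,0.1,0.006],0],
    [[0,0.1,0.006],0],
  ],
)

```text
time: 17.02
tool_pos: [0.4816, -0.1077, 0.035]
ee_rot: [3.141, -0.002, -0.207]
wrist_force: [0.1, 3.5, 1.5]
width: 0.0134
```

Request:
servo_tool(
  rows=[
    [[0,0.02,0],0],
    [[0,0.04,0],0],
    [[0,0.06,0],0],
    [[0,0.06,0],0],
  ],
)

```text
time: 17.35
tool_pos: [0.4807, -0.1122, 0.035]
ee_rot: [3.141, -0.002, -0.207]
wrist_force: [1.8, 4.3, 2.4]
width: 0.0137
```

Run:
```python
from h import *
st()
snap('wrist','we')
```

```text
t 17.35 rack 0.1273 0.0004 z 0.035 rot [ 3.1414e+00 -1.5000e-03 -2.0660e-01] F rack -4.57 0.9 2.44 w 0.0137
```

View pics/we.png

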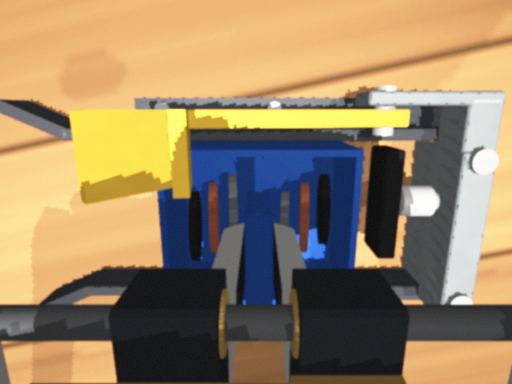

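Request:
servo_tool(
  rows=[
    [[0,0.015,0],0],
    [[0,0.03,0],0],
    [[0,0.045,0],0],
    [[0,0.06,0],0],
    [[0,0.06,0],0],
  ],
)

```text
time: 17.82
tool_pos: [0.4797, -0.1163, 0.035]
ee_rot: [-3.141, -0.001, -0.206]
wrist_force: [0.7, 5.6, 4.0]
width: 0.014
```

Request:
servo_tool(
  rows=[
    [[0,0.015,0],0],
    [[0,0.03,0],0],
    [[0,0.045,0],0],
    [[0,0.06,0],0],
    [[0,0.06,0],0],
  ],
)

```text
time: 18.23
tool_pos: [0.4787, -0.1209, 0.035]
ee_rot: [-3.141, -0.001, -0.206]
wrist_force: [1.1, 5.9, 4.5]
width: 0.0139
```

Run:
```python
from h import *
st()
snap('wrist','wf')
```

```text
t 18.2333 rack 0.1362 0.0003 z 0.035 rot [-3.1407e+00 -1.4000e-03 -2.0630e-01] F rack -6.05 -0.11 4.49 w 0.0139
```

View pics/wf.png

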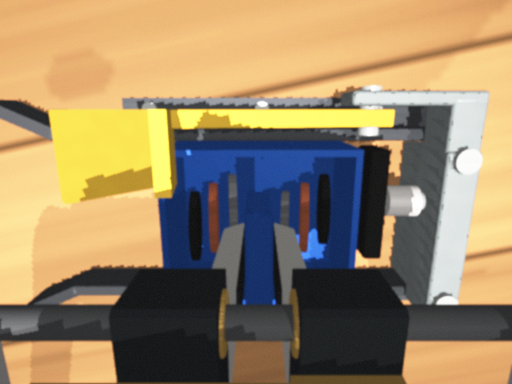

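Request:
servo_tool(
  rows=[
    [[0,0.0,-0.003],0],
    [[0,0.015,-0.003],0],
    [[0,0.03,-0.003],0],
    [[0,0.03,-0.003],0],
  ],
)

```text
time: 18.62
tool_pos: [0.4781, -0.1236, 0.035]
ee_rot: [-3.141, -0.001, -0.206]
wrist_force: [1.0, 4.8, 2.9]
width: 0.0136
```

Request:
servo_tool(
  rows=[
    [[0,0.015,0],0],
    [[0,0.03,0],0],
    [[0,0.03,0],0],
  ],
)

```text
time: 18.87
tool_pos: [0.4775, -0.126, 0.035]
ee_rot: [-3.141, -0.001, -0.206]
wrist_force: [0.9, 4.9, 2.0]
width: 0.0136
```

Run:
```python
from h import *
st()
snap('wrist','wg')
```

```text
t 18.8667 rack 0.1413 0.0001 z 0.035 rot [-3.1413e+00 -9.0000e-04 -2.0650e-01] F rack -4.95 -0.11 2.04 w 0.0136
```

View pics/wg.png

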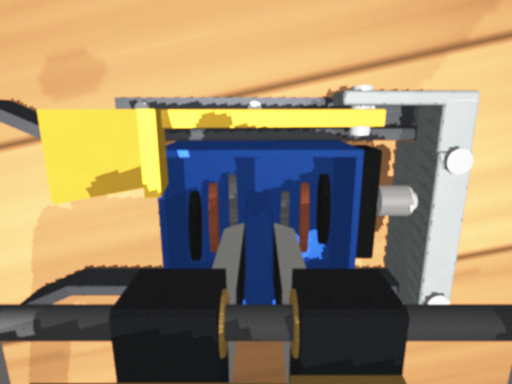

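Request:
servo_tool(
  rows=[
    [[0,0.015,0],0],
    [[0,0.03,0],0],
    [[0,0.03,0],0],
  ],
)

```text
time: 19.17
tool_pos: [0.4773, -0.1273, 0.0351]
ee_rot: [-3.139, -0.001, -0.206]
wrist_force: [1.8, 7.9, 3.1]
width: 0.0141
```

Request:
servo_tool(
  rows=[
    [[0,0.015,0],0],
    [[0,0.03,0],0],
    [[0,0.03,0],0],
  ],
)

```text
time: 19.42
tool_pos: [0.4769, -0.129, 0.0351]
ee_rot: [-3.138, -0.001, -0.206]
wrist_force: [1.4, 9.0, 4.4]
width: 0.0137
```

Run:
```python
from h import *
st()
snap('wrist','wh')
```

```text
t 19.4167 rack 0.1445 0.0001 z 0.0351 rot [-3.1382e+00 -1.0000e-03 -2.0610e-01] F rack -9.08 -0.46 4.36 w 0.0137
```

View pics/wh.png

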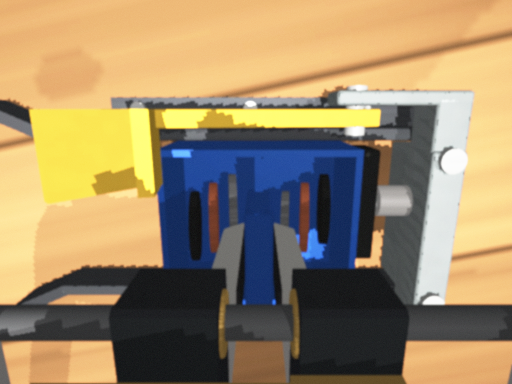

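Request:
servo_tool(
  rows=[
    [[0,0.015,0],0],
    [[0,0.03,0],0],
    [[0,0.03,0],0],
  ],
)

```text
time: 19.72
tool_pos: [0.4765, -0.131, 0.0352]
ee_rot: [-3.137, -0.001, -0.206]
wrist_force: [1.8, 9.0, 3.6]
width: 0.014
```

Request:
servo_tool(
  rows=[
    [[0,0.015,0],0],
    [[0,0.03,0],0],
    [[0,0.03,0],0],
  ],
)

```text
time: 19.97
tool_pos: [0.476, -0.1332, 0.0353]
ee_rot: [-3.137, -0.001, -0.206]
wrist_force: [1.8, 9.6, 4.0]
width: 0.0141
```

Run:
```python
from h import *
st()
snap('wrist','wi')
```

```text
t 19.9667 rack 0.1487 0.0001 z 0.0353 rot [-3.1371e+00 -1.1000e-03 -2.0600e-01] F rack -9.76 -0.23 4.01 w 0.0141
```

View pics/wi.png

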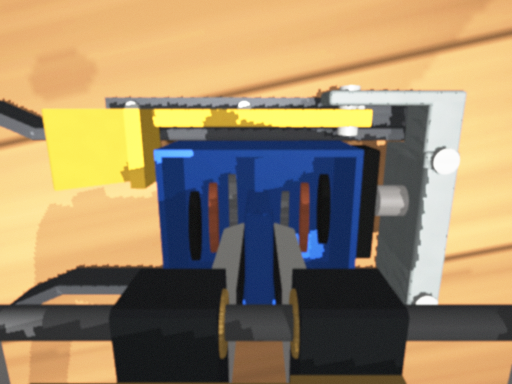

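Request:
servo_tool(
  rows=[
    [[0,0.012,0],0],
    [[0,0.012,0],0],
    [[0,0.012,0],0],
  ],
)

```text
time: 20.27
tool_pos: [0.4758, -0.134, 0.0352]
ee_rot: [-3.137, -0.001, -0.206]
wrist_force: [1.4, 10.9, 6.2]
width: 0.0141
```

Run:
```python
from h import *
st()
snap('wrist','wj');snap('side','sj')
a=cv2.imread('pics/wj.png');cv2.imwrite('pics/zj.png',cv2.resize(a[80:230,20:260],None,fx=3.2,fy=3.2,interpolation=cv2.INTER_CUBIC))
a=cv2.imread('pics/sj.png');cv2.imwrite('pics/zk.png',cv2.resize(a[120:260,220:350],None,fx=4,fy=4,interpolation=cv2.INTER_CUBIC))
```

```text
t 20.2667 rack 0.1495 0.0001 z 0.0352 rot [-3.1369e+00 -1.0000e-03 -2.0590e-01] F rack -10.92 -0.89 6.2 w 0.0141
```

View pics/zj.png

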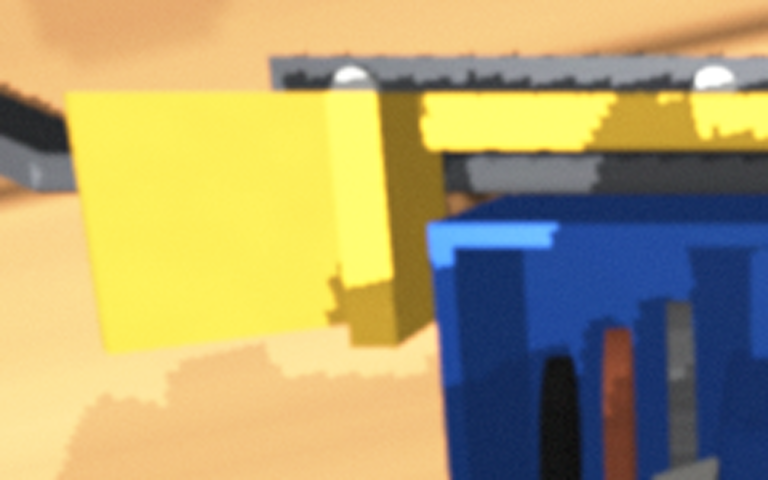

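View pics/zk.png

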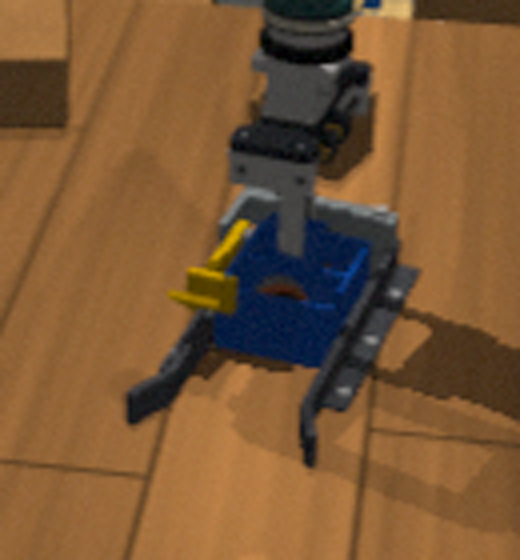

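Request:
servo_tool(
  rows=[
    [[0,-0.008,0],0],
    [[0,-0.016,0],0],
    [[0,-0.024,0],0],
    [[0,-0.024,0],0],
  ],
)

```text
time: 20.7
tool_pos: [0.4759, -0.1338, 0.035]
ee_rot: [-3.14, -0.001, -0.206]
wrist_force: [0.6, 5.9, 3.7]
width: 0.0137
```

Run:
```python
from h import *
st()
```

```text
t 20.7 rack 0.1493 0.0001 z 0.035 rot [-3.1405e+00 -1.0000e-03 -2.0600e-01] F rack -5.94 -0.66 3.68 w 0.0137
```

Friction is holding; release now.

Request:
servo_tool(
  rows=[
    [[0,0,0],0],
    [[0,0,0],0],
    [[0,0,0],0],
    [[0,0,0],0],
    [[0,0,0],0],
    [[0,0,0],0],
    [[0,0,0],0],
    [[0,0,0],0],
  ],
  grip=0.2,
)

```text
time: 21.37
tool_pos: [0.4752, -0.1347, 0.0345]
ee_rot: [3.141, 0.0, -0.207]
wrist_force: [-0.2, -0.1, -0.6]
width: 0.0378
```

Request:
servo_tool(
  rows=[
    [[0,0,-0.1],0],
    [[0,0,-0.3],0],
    [[0,0,-0.5],0],
    [[0,0,-0.7],0],
    [[0,0,-0.9],0],
    [[0,0,-0.9],0],
  ],
)

```text
time: 21.87
tool_pos: [0.4778, -0.1355, 0.1111]
ee_rot: [3.14, -0.008, -0.206]
wrist_force: [0.4, -1.1, 0.5]
width: 0.0375
```

Request:
servo_tool(
  rows=[
    [[0,0,-0.3],0],
    [[0,0,-0.6],0],
    [[0,0,-1],0],
    [[0,0,-1],0],
  ],
)

```text
time: 22.2
tool_pos: [0.4782, -0.1357, 0.193]
ee_rot: [3.139, -0.011, -0.206]
wrist_force: [0.7, -0.8, 1.3]
width: 0.0379
```

Run:
```python
from h import *
st()
s=snap('wrist','wl');snap('side','sl')
a=cv2.imread('pics/sl.png');cv2.imwrite('pics/zl.png',cv2.resize(a[120:260,220:350],None,fx=4,fy=4,interpolation=cv2.INTER_CUBIC))
```

```text
t 22.2 rack 0.1507 0.0028 z 0.193 rot [ 3.1394 -0.0111 -0.2064] F rack 0.67 0.89 1.33 w 0.0379
```

View pics/wl.png

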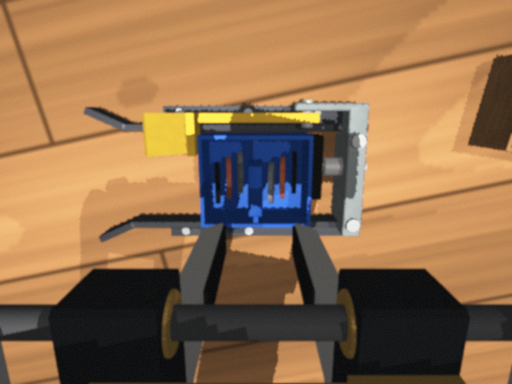

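View pics/zl.png

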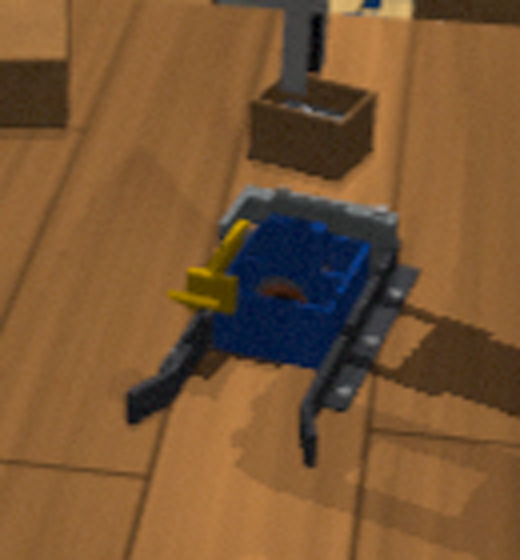

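Request:
servo_tool(
  rows=[
    [[0,0,0],0],
    [[0,0,0],0],
    [[0,0,0],0],
    [[0,0,0],0],
  ],
)

```text
time: 22.63
tool_pos: [0.4747, -0.1342, 0.1851]
ee_rot: [-3.141, 0.003, -0.207]
wrist_force: [-0.7, 0.7, 0.1]
width: 0.0374
```

Run:
```python
from h import *
snap('wrist','wm');snap('top','tm')
s=dict(np.load('wm.npz'));p=s['p'].astype(int)
b=((p[...,2]>p[...,0]+40)&(p[...,2]>60)).astype(np.uint8);b[227:]=0
c=max(cv2.findContours(b,0,1)[0],key=cv2.contourArea)[:,0]
Q=np.array([[(ray(s,u,v,.06)[:2]-P)@d,(ray(s,u,v,.06)[:2]-P)@n] for u,v in c])
print('x',Q[:,0].min(),Q[:,0].max(),'y',Q[:,1].min(),Q[:,1].max())
R=cv2.minAreaRect((Q*1000).astype(np.float32));print(R)
im=cv2.imread('pics/wm.png');cv2.imwrite('pics/zm.png',cv2.resize(im[90:245,80:385],None,fx=2.6,fy=2.6,interpolation=cv2.INTER_CUBIC))
a,b_=cv2.imread('pics/top0.png'),cv2.imread('pics/tm.png');st()
for (x,y,w,h) in((365,200,55,60),(95,140,45,45),(155,120,45,50)): print(np.abs(a[y:y+h,x:x+w].astype(int)-b_[y:y+h,x:x+w]).mean())
```

```text
x 0.08563122593817221 0.20689598738292087 y -0.05046100945332227 0.05213135059069316
((146.25051879882812, 0.8373603820800781), (121.28404998779297, 102.52969360351562), 0.03257377818226814)
t 22.7333 rack 0.1501 -0.0007 z 0.1857 rot [-3.1414e+00  1.5000e-03 -2.0650e-01] F rack -0.51 0.13 -0.25 w 0.038
6.586666666666667
6.6388477366255145
7.33837037037037
```

View pics/zm.png

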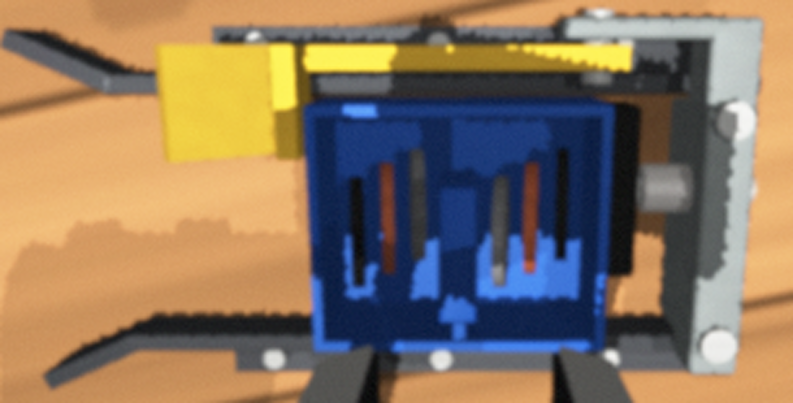

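View pics/tm.png

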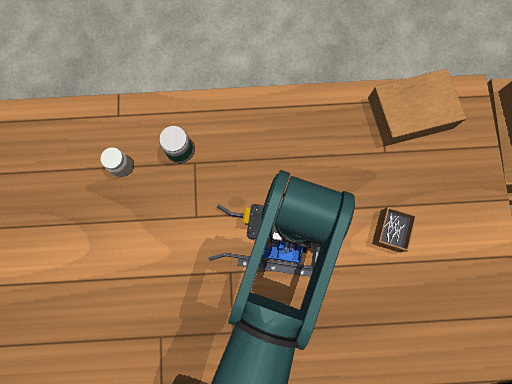

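```bash
python3 -c "
from bench import robot;print(robot.close_job())"
```

```text
the job is handed in; nothing more can be done
None
```

I slid the bin into the lane by its tab. It lifted the catch, met the buffer at about x = 142 mm and pressed it in until the catch dropped behind it. I then eased off, opened the fingers and lifted clear, and handed the job in at about 22.7 s of the 61 s allowed. No verdict was reported, so the result rests on my own checks.

**Bin:** the last wrist picture puts its centre at rack x ≈ 146 mm and y ≈ +1 mm, with no measurable skew. It appears to lie flat on the bench.

**Catch and buffer:** the catch is down behind the bin's rear rim, and the pad stays against its front end. From the contact point I estimate the buffer is pressed in 4–5 mm. That is about what is expected for a bin resting back on the catch, but I could not read either joint directly.

**Force:** the highest wrist force along the push that I read was about 11 N, friction included, against the 20 N limit between bin and rack. I only read it between moves.

**Other things:** the carton, can and jar show no shift in the top view compared with the start.

**What disagreed or went wrong:**
- **First grip missed:** the fingers shut just above the tab. Both cameras showed the real fingertips about 35 mm higher than the reported TCP height. I corrected for this by eye, and the second grip closed on the tab at 14 mm.
- **Upward pull in the lane:** midway in, with the catch lifted, the arm pulled upward with up to about 6.5 N. That is as much as the heaviest bin weighs, so the bin may have been lifted slightly there. I lowered the tool before reaching the buffer.

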